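Seat the burner cap of the stove on its locating pin

ROBOT

A 6-joint arm with a two-finger parallel gripper is mounted at the origin on the work surface. World frame = base frame: x ahead of the robot, y to its left, z up, the work surface at z = 0. Lengths are in m, angles in rad, forces in N, time in s.
With the tool pointing down it reaches from about 0.225 to 0.875 m from the base axis. Payload 3.4 kg.
Tool frame: the origin (TCP) lies on the centre line of the jaws, within the pads' length; the fingertips stand 11 mm ahead of it and the grasp point (between the pads) lies 8 mm behind it; z points along the fingers, y is the line along which they close (so a half turn about z gives the same grasp; the last joint's range is limited). The gripper opens to 85 mm and grips with 20 to 120 N. Pads are 22 mm wide; open, the fingers measure 114 mm over their backs; the gripper's body (76 mm by 85 mm) begins 54 mm behind the grasp point. The pads swing forward as they close: fully open they stand 13 mm farther back than shut.
Start: joints at [1.012, 0.276, 1.505, -0, 1.361, -0.121], TCP at [0.244, 0.521, 0.242] pointing down, gripper open.
Joint ranges: [-2.89, 2.89], [-0.75, 2.08], [0.22, 2.7], [-1.18, 4.32], [0.11, 2.71], [-2.7, 2.7]. Speed limits (rad/s): [2.57, 2.57, 3.14, 3.14, 3.14, 3.14].

INTERFACE

Orientations are given as a unit quaternion [w, x, y, z].
In Python, from rig import manip, eyes, job gives the robot as it stands.
- The arm moves only by the tool drive_tool, never from a script. Its argument "rows" is a list of rows, each a list of 3 entries, a list of its own where there are three numbers: the turn, a rotation vector about the world's x, y, z in rad, then the shift along the world's x, y, z in cm, then the finger opening in cm, from 0 to 8.54. A call has 1 to 8 rows; each row shifts and turns the commanded pose from where the row before left it; what a row does not reach is not made up. A row lasts 1/8 s, in which the tool goes at most 62.5 mm and 10.7 degrees, less where a joint would pass 70% of its speed; a pose out of reach is approached as far as the arm can. A call is refused whole if a number of a shift passes 6.25 or a number of a turn 0.188, either way. A call with a gripper value outside its range is refused whole. The fingers move at their own pace and stop on an object; "force" is the grip in N (left out, the last holds). Time passes only in rows, so rows that do not move let the fingers close. It gives the time, the measured TCP pose, the force, the opening and the grip force at its end, in the units of the state.
- manip.get_state(): the state, without advancing time (a new reading comes with each control period).
- eyes.get_image(name): name is "scene" or "top"; returns the picture (384x512x3 uint8, red, green, blue); there is no depth.
- eyes.get_calibration(name): a dict with "camera_matrix" (3x3 intrinsics, pixels), "view" (4x4, takes a point from world to camera coordinates). Camera axes: x right, y up, looking along -z (the intrinsics and any distortion apply to the point x, -y, -z); pixel columns grow to the right and rows downward; lengths in m; the calibration is good to about 2 mm. A picture is of the moment at which its call begins. get_calibration takes no time and is no camera call.
- job.sign_off(): hands the job in; it is judged then, once.
The state is a dict: "clock": time; "qpos": joint angles; "qd": joint speeds; "effort": joint torques, N m; "position": TCP position; "ee_rot": TCP orientation; "contact_force": force on the tool from outside, world axes, zero at the start; "moment": the same for the moment, N m; "width": finger opening in m; "gripper_force": force on a finger pad.
Only numpy, scipy, OpenCV 4.12 (cv2) and the standard library are available. Lean on these libraries where they do the work, as an engineer would, in place of code of your own. Each camera call takes 0.05 s, during which the arm holds its last target. There are 200 camera calls.

TASK

The brass burner cap of the cold single-burner stove was put back askew after cleaning. With closed fingertips, push its raised fin round until the notch in the cap's rim stands over the red locating pin, then press the cap down until it is fully home, and take the hand away. Never lift the cap, and leave the loose socket on the stove and the loose things around it where they are.

Things in the scene. Friction and masses are not known exactly. Their poses are not given: they have to be found in the camera images.
- stove: Steel single-burner stove, fixed to the counter, 250 x 250 mm and 80 mm high to its flat top plate, black tap knob in the middle of its -x side. Origin: centre of its underside at counter height, on the vertical axis of the burner; z up. The dark burner head is a cylinder of 96 mm diameter whose top is 99.5 mm above the counter.
- pin (a point): Red locating pin of the burner, fixed to the stove: a horizontal round bar 8 mm thick that points radially along the stove's +x axis, from 42 to 76 mm from the burner axis, its top 109 mm above the counter; the part outside the cap's rim (52 mm) is seen from above. The point is on top of the bar, 52 mm from the burner axis, right under the cap's rim. Its axes are the stove's.
- cap_top (a point): Centre of the flat top of the brass burner cap, on the burner axis. The cap is a horizontal disc of 104 mm diameter, 12 mm thick, 180 g; its top is 122 mm above the counter at the start (held up clear of the pin by the stiff clip) and 112 mm when it is home. x of this point points along the fin to the notch, z up.
- notch (a point): Middle of the mouth of the notch in the cap's rim, at the level of the cap's top, 52 mm from the burner axis. The notch is 14 mm wide and 14 mm deep (radially), cut through the full thickness; only with it over the pin (within 3 mm sideways) can the cap go down.
- fin_top (a point): Centre of the top of the dark upright fin on the cap: 26 mm long, 8 mm thick, 16 mm high above the cap's top, running radially from 6 to 32 mm from the burner axis and pointing at the notch. Push on its flat sides to turn the cap; it takes about 0.06 N m (2 to 3 N at the fin) and the cap stays where it is left. No stop, it turns either way.
- cap (a joint): Turn of the cap about the vertical burner axis, rad, counterclockwise from above. 0 (or any whole number of turns, 6.283) = notch over the pin. Starts anywhere from 0.6 to 5.68.
- cap_press (a joint): Downward travel of the cap, m. 0 = as found, standing just above the pin; 0.010 = fully home; negative = lifted. A stiff spring clip holds it at whatever height it is left; it takes about 4 N to press it down. Away from the pin it stops on the pin at 0.001 to 0.0025.
- socket: Chrome wrench socket, 24 mm diameter, 32 mm high, standing loose on the top plate near a corner of the stove, about 125 to 150 mm from the burner axis. Origin: centre of its underside. Leave alone.
- cup: White ceramic mug, 80 mm wide, 85 mm high, on the counter to the left of the stove. Origin: centre of its underside. Leave alone.
- torch: Black torch lying on the counter to the left, 150 mm long, 44 mm head, 44 mm high. Origin: its middle, at counter height. Leave alone.
- wrench: Chrome socket wrench (ratchet) lying on the counter to the right, about 220 mm long, 25 mm high. Origin: near its middle, at counter height. Leave alone.
- pan_support: Dark steel pan support of the stove, taken off, lying on the counter to the right, 170 mm across, 22 mm high. Origin: its centre, at counter height. Leave alone.
- katori: Small steel bowl, 90 mm wide, 40 mm high, on the counter to the left, beyond the stove. Origin: centre of its underside. Leave alone.

How it is judged:
By the outcome, as a careful person would: the job done as asked, in the order asked, and still so for the second after the job is handed in, with the robot touching nothing.
It also fails if it takes over 58 s, if anything falls off the work surface, if the arm or the gripper's body presses on something with over 40 N, if the wrist force passes 120 N, or if a joint passes its speed limit or range.

## Working session

There is one attempt and no reset: what is moved stays moved. The work goes in short steps, Python scripts to look and compute and a tool call to move; the robot and the scene stay as the last step left them, time stands still between calls to the robot, and variables do not carry over. Pictures are saved under pics/ and viewed, at most 10 in all, crops included, and the job is handed in when it is done.

Besides the shell and the picture viewer there is one more tool, called after ">>>" as a command line: name --argument value ..., lists and objects as JSON in quotes. drive_tool: Moves the arm, as the interface text tells. Its arguments: {"type":"object","properties":{"rows":{"type":"array"},"force":{"type":"number"}},"required":["rows"]}

```bash
mkdir -p pics
python3 - <<'E'
from rig import manip, eyes, job
import cv2,numpy as np
for n in("scene","top"):
    im=eyes.get_image(n); cv2.imwrite(f"pics/{n}0.png",cv2.cvtColor(im,cv2.COLOR_RGB2BGR))
    c=eyes.get_calibration(n); print(n,c)
print(manip.get_state())
E
```

```text
scene {'camera_matrix': array([[422.89417073,   0.        , 254.17540052],
       [  0.        , 422.89417073, 193.74443694],
       [  0.        ,   0.        ,   1.        ]]), 'view': array([[-0.7389434 ,  0.67359071, -0.01543385,  0.40586836],
       [-0.38977537, -0.4086829 ,  0.82525963,  0.12101619],
       [ 0.54957967,  0.61583589,  0.5645426 , -1.53696039],
       [ 0.        ,  0.        ,  0.        ,  1.        ]])}
top {'camera_matrix': array([[403.98776094,   0.        , 259.90994083],
       [  0.        , 403.98776094, 185.15517213],
       [  0.        ,   0.        ,   1.        ]]), 'view': array([[-2.52270886e-02, -9.99681657e-01, -4.23182990e-04,
         1.57390791e-02],
       [ 9.76251261e-01, -2.47269285e-02,  2.15225590e-01,
        -5.78486598e-01],
       [-2.15167538e-01,  5.01638210e-03,  9.76564266e-01,
        -1.20727398e+00],
       [ 0.00000000e+00,  0.00000000e+00,  0.00000000e+00,
         1.00000000e+00]])}
{'clock': 0.1, 'qpos': array([ 1.01203840e+00,  2.76536323e-01,  1.50600314e+00,  3.88913642e-05,
        1.36069443e+00, -1.21024611e-01]), 'qd': array([ 0.00023246, -0.00190195, -0.00343643,  0.00032286, -0.00073615,
        0.00041111]), 'effort': array([ 1.16835348e-03, -4.17697299e+01, -2.46406156e+01, -1.36202270e-04,
        5.70550736e-03, -2.25654418e-05]), 'position': array([0.24350233, 0.52040206, 0.24152494]), 'ee_rot': array([-2.91509416e-04,  2.17127360e-01,  9.76142938e-01, -7.67335120e-04]), 'contact_force': array([-0.69802383,  0.3874205 ,  0.30114846]), 'moment': array([-0.00912548,  0.01748865,  0.01196337]), 'gripper_force': 0.0, 'width': 0.08571586420031808}
```

View pics/scene0.png

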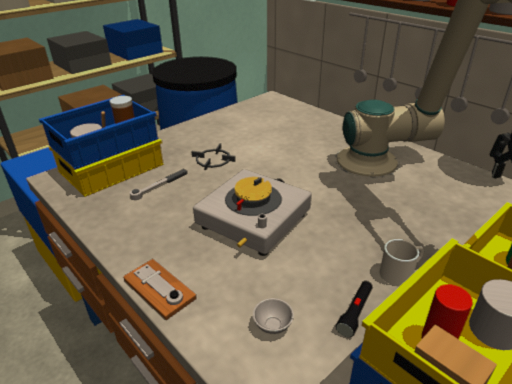

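View pics/top0.png

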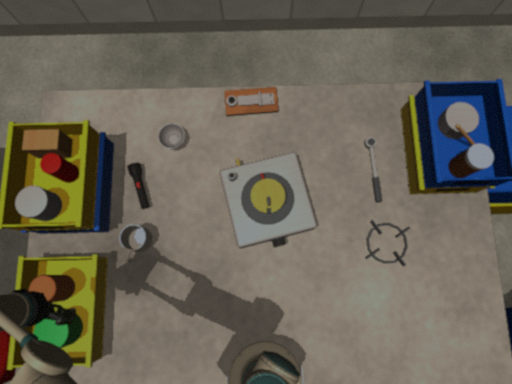

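The top view shows the stove around (268,198), with the cap at (268,195), the knob at (280,240) and the socket at (233,176). In the scene view the red pin is at (239,204). I'll enlarge both next.

Run:
```python
import cv2,numpy as np
a=cv2.imread("pics/top0.png")[145:250,210:325]; b=cv2.imread("pics/scene0.png")[165:255,190:315]
a=cv2.resize(a,None,fx=5,fy=5,interpolation=cv2.INTER_CUBIC);b=cv2.resize(b,None,fx=6,fy=6,interpolation=cv2.INTER_CUBIC)
cv2.imwrite("pics/a.png",a);cv2.imwrite("pics/b.png",b)
```

```text
(no output)
```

View pics/a.png

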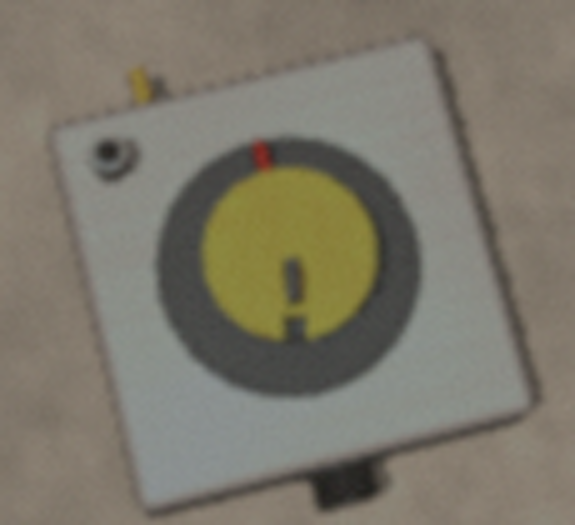

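View pics/b.png

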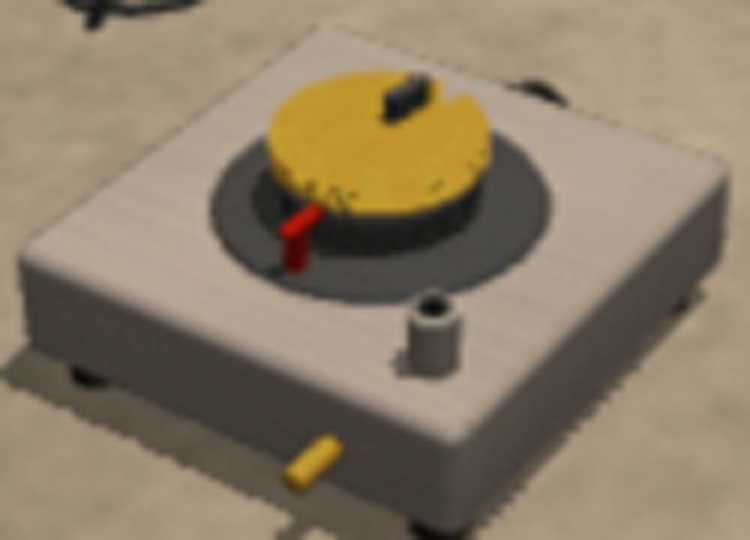

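The crops show the pin at top-crop (262,155), the notch at (295,330), and the fin running (291,260)–(295,302). The stove corners are at (55,128), (428,38), (537,403) and (150,512), and the socket is at (110,155).

```bash
cat > h.py <<'E'
import numpy as np,cv2
from rig import eyes
def ray(n,uv,z):
    c=eyes.get_calibration(n);K=c["camera_matrix"];V=c["view"];R=V[:3,:3];C=-R.T@V[:3,3]
    d=np.linalg.inv(K)@np.r_[uv,1]; d=R.T@(d*[1,-1,-1]); return (C+d*(z-C[2])/d[2])[:2]
def top(uv,z): return ray("top",np.array(uv)/5+[210-.4,145-.4],z)
def proj(n,P):
    c=eyes.get_calibration(n);K=c["camera_matrix"];V=c["view"];p=V[:3,:3]@np.array(P)+V[:3,3]
    q=K@(p*[1,-1,-1]);return q[:2]/q[2]
E
python3 - <<'E'
from h import *
cs=[top(p,.08) for p in [(55,128),(428,38),(537,403),(150,512)]]
print(np.round(cs,4),"ctr",np.mean(cs,0))
e=(cs[1]-cs[2])+(cs[0]-cs[3]);print("yaw",np.arctan2(e[1],e[0]))
m=cv2.imread("pics/top0.png");h=cv2.cvtColor(m,cv2.COLOR_BGR2HSV)
k=((h[...,0]>20)&(h[...,0]<35)&(h[...,1]>120)).astype(np.uint8);k[:,:248]=0;k[:,292]=0;k[:170]=0;k[220:]=0;k[:,292:]=0
c=max(cv2.findContours(k,0,1)[0],key=cv2.contourArea);el=cv2.fitEllipse(cv2.convexHull(c));print(el)
C=ray("top",el[0],.122);print("cap ctr",C)
for nm,p,z in [("pin",(262,155),.109),("notch",(295,330),.122),("finin",(291,260),.138),("finout",(295,302),.138),("sock",(110,155),.112)]:
    q=top(p,z);d=q-C;print(nm,q,np.hypot(*d),np.arctan2(d[1],d[0]))
m=cv2.imread("pics/scene0.png");h=cv2.cvtColor(m,cv2.COLOR_BGR2HSV)
print(ray("scene",np.array((382,143))/6+[190-.4,165-.4],.122))
E
```

```text
[[ 0.6259  0.1229]
 [ 0.6787 -0.1129]
 [ 0.4462 -0.1689]
 [ 0.3866  0.0669]] ctr [ 0.53433144 -0.02299343]
yaw 0.23289935938429127
((267.6236267089844, 195.4287109375), (33.602394104003906, 34.25297546386719), 98.01252746582031)
cap ctr [ 0.5337978  -0.02075702]
pin [ 0.59817224 -0.00576026] 0.06609819388861597 0.22887903385693067
notch [ 0.48811252 -0.0223014 ] 0.04571136875529118 -3.107800659587268
finin [ 0.52719125 -0.02078946] 0.00660662056721556 -3.136682174379316
finout [ 0.50216023 -0.0223915 ] 0.031679758527315506 -3.089975605116457
sock [0.59977479 0.08653833] 0.12595735696270877 1.0194855823653661
[ 0.54117152 -0.00982629]
```

>>> drive_tool --rows '[[[0,0,0.03],[1.7,-3.6,0],0],[[0,0,0.03],[1.7,-3.6,0],0],[[0,0,0.03],[1.7,-3.6,0],0],[[0,0,0.03],[1.7,-3.6,0],0],[[0,0,0.03],[1.7,-3.6,0],0],[[0,0,0.03],[1.7,-3.6,0],0],[[0,0,0.03],[1.7,-3.6,0],0],[[0,0,0.03],[1.7,-3.6,0],0]]' --force 40

```text
clock: 1.1
position: [0.3799, 0.2315, 0.2421]
ee_rot: [-0.0, 0.098, 0.995, -0.0]
contact_force: [1.0, -0.5, 0.8]
width: 0.0003
gripper_force: 0.0
```

>>> drive_tool --rows '[[[0,0,0.03],[1.7,-3.6,0],0],[[0,0,0.03],[1.7,-3.6,0],0],[[0,0,0.03],[1.7,-3.6,0],0],[[0,0,0.03],[1.7,-3.6,0],0],[[0,0,0.03],[1.7,-3.6,0],0],[[0,0,0.03],[1.7,-3.6,0],0],[[0,0,0.03],[1.7,-3.6,0],0],[[0,0,0.03],[1.7,-3.6,0],0]]'

```text
clock: 2.1
position: [0.516, -0.0564, 0.2419]
ee_rot: [-0.0, -0.021, 1.0, 0.0]
contact_force: [-0.1, 0.6, 0.4]
width: 0.0
gripper_force: 0.0
```

>>> drive_tool --rows '[[[0,0,0],[0,0,-2],0],[[0,0,0],[0,0,-2],0],[[0,0,0],[0,0,-1],0],[[0,0,0],[0,0,0],0]]'

```text
clock: 2.6
position: [0.5153, -0.055, 0.1916]
ee_rot: [-0.001, -0.021, 1.0, 0.0]
contact_force: [0.1, -0.2, -0.1]
width: 0.0001
gripper_force: 0.0
```

>>> drive_tool --rows '[[[0,0,0],[0,0,-1.5],0],[[0,0,0],[0,0,-1.5],0],[[0,0,0],[0,0,-1.3],0],[[0,0,0],[0,0,-0.9],0],[[0,0,0],[0,0,0],0]]'

```text
clock: 3.22
position: [0.5153, -0.0551, 0.1394]
ee_rot: [-0.001, -0.021, 1.0, 0.0]
contact_force: [-0.4, 1.2, 0.1]
width: -0.0
gripper_force: 0.0
```

Run:
```python
from rig import manip, eyes
import cv2,numpy as np
a=cv2.cvtColor(eyes.get_image("top"),cv2.COLOR_RGB2BGR)[145:250,210:325]; b=cv2.cvtColor(eyes.get_image("scene"),cv2.COLOR_RGB2BGR)[130:240,190:315]
o=np.hstack([cv2.resize(x,(400,400*x.shape[0]//x.shape[1]),interpolation=2)[:350] for x in(a,b)])
cv2.imwrite("pics/c.png",o);print(manip.get_state()["position"])
```

```text
[ 0.51606454 -0.05526147  0.14046055]
```

View pics/c.png

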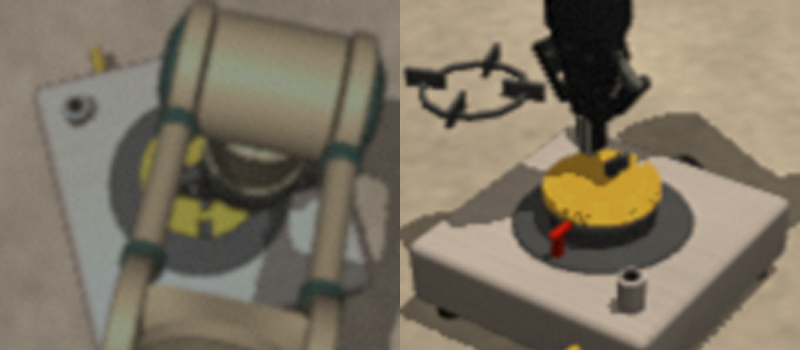

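The fingertips are at scene-crop (593,135), just behind the fin at (617,163). Above the plate nothing else is in the way, so I'll feel for contact in +y.

>>> drive_tool --rows '[[[0,0,0],[0,0.5,0],0],[[0,0,0],[0,0.4,0],0],[[0,0,0],[0,0.2,0],0],[[0,0,0],[0,0,0],0]]'

```text
clock: 3.82
position: [0.5158, -0.0439, 0.1404]
ee_rot: [0.0, -0.021, 1.0, -0.0]
contact_force: [0.2, -1.1, 0.7]
width: -0.0001
gripper_force: 0.0
```

>>> drive_tool --rows '[[[0,0,0],[0,0.15,0],0],[[0,0,0],[0,0.15,0],0],[[0,0,0],[0,0,0],0]]'

```text
clock: 4.2
position: [0.5158, -0.0411, 0.1403]
ee_rot: [-0.0, -0.021, 1.0, 0.0]
contact_force: [0.6, 0.1, 0.5]
width: 0.0001
gripper_force: 0.0
```

>>> drive_tool --rows '[[[0,0,0],[0,0.15,0],0],[[0,0,0],[0,0.15,0],0],[[0,0,0],[0,0,0],0]]'

```text
clock: 4.58
position: [0.5158, -0.0385, 0.1403]
ee_rot: [0.0, -0.021, 1.0, -0.0]
contact_force: [0.2, -1.7, 0.3]
width: -0.0002
gripper_force: 0.7
```

>>> drive_tool --rows '[[[0,0,0],[0,0.1,0],0],[[0,0,0],[0,0.1,0],0],[[0,0,0],[0,0,0],0]]'

```text
clock: 4.95
position: [0.5155, -0.0366, 0.1403]
ee_rot: [-0.0, -0.021, 1.0, -0.0]
contact_force: [-0.7, -3.9, -0.5]
width: -0.0
gripper_force: 2.1
```

>>> drive_tool --rows '[[[0,0,0],[0,0.1,0],0],[[0,0,0],[0,0.1,0],0],[[0,0,0],[0,0,0],0]]'

```text
clock: 5.32
position: [0.5153, -0.0345, 0.1402]
ee_rot: [-0.001, -0.021, 1.0, -0.0]
contact_force: [-1.9, -4.5, 0.6]
width: -0.0002
gripper_force: 2.3
```

```bash
cat >> h.py <<'E'
C=np.array([.534,-.0212])
def tgt(f,d=.0165,r=.020): return C+r*np.array([np.cos(f),np.sin(f)])+d*np.array([-np.sin(f),np.cos(f)])
E
python3 - <<'E'
from h import *
p=np.array([.5155,-.034]);a=3.18
for f in np.arange(3.0,.35,-.14):
    q=tgt(f);print(round(f,2),"turn",round(f-a,3),"shift",np.round((q-p)*100,2));p=p+np.round(q-p,4);a=f
E
```

```text
3.0 turn -0.18 shift [-0.36 -0.07]
2.86 turn -0.14 shift [-0.17  0.32]
2.72 turn -0.14 shift [-0.12  0.34]
2.58 turn -0.14 shift [-0.07  0.36]
2.44 turn -0.14 shift [-0.02  0.36]
2.3 turn -0.14 shift [0.03 0.36]
2.16 turn -0.14 shift [0.08 0.36]
2.02 turn -0.14 shift [0.13 0.34]
1.88 turn -0.14 shift [0.17 0.31]
1.74 turn -0.14 shift [0.22 0.29]
1.6 turn -0.14 shift [0.25 0.26]
1.46 turn -0.14 shift [0.29 0.22]
1.32 turn -0.14 shift [0.32 0.18]
1.18 turn -0.14 shift [0.34 0.13]
1.04 turn -0.14 shift [0.35 0.08]
0.9 turn -0.14 shift [0.36 0.03]
0.76 turn -0.14 shift [ 0.36 -0.02]
0.62 turn -0.14 shift [ 0.36 -0.07]
0.48 turn -0.14 shift [ 0.34 -0.11]
```

>>> drive_tool --rows '[[[0,0,-0.09],[-0.18,-0.03,0],0],[[0,0,-0.09],[-0.18,-0.04,0],0],[[0,0,-0.14],[-0.17,0.32,0],0],[[0,0,-0.14],[-0.12,0.34,0],0],[[0,0,-0.14],[-0.07,0.36,0],0],[[0,0,-0.14],[-0.02,0.36,0],0],[[0,0,0],[0,0,0],0]]'

```text
clock: 6.2
position: [0.5086, -0.0206, 0.1405]
ee_rot: [0.0, 0.341, 0.94, 0.001]
contact_force: [0.4, -2.9, 0.5]
width: -0.0003
gripper_force: 0.9
```

>>> drive_tool --rows '[[[0,0,-0.14],[0.03,0.36,0],0],[[0,0,-0.14],[0.08,0.36,0],0],[[0,0,-0.14],[0.13,0.34,0],0],[[0,0,-0.14],[0.17,0.31,0],0],[[0,0,-0.14],[0.22,0.29,0],0],[[0,0,-0.14],[0.25,0.26,0],0],[[0,0,0],[0,0,0],0]]'

```text
clock: 7.08
position: [0.5167, -0.0014, 0.1403]
ee_rot: [-0.001, 0.694, 0.72, 0.0]
contact_force: [-1.1, -1.3, 1.4]
width: -0.0005
gripper_force: 1.2
```

Run:
```python
from rig import manip, eyes
import cv2,numpy as np
a=cv2.cvtColor(eyes.get_image("top"),cv2.COLOR_RGB2BGR)[145:250,210:325]; b=cv2.cvtColor(eyes.get_image("scene"),cv2.COLOR_RGB2BGR)[130:240,190:315]
o=np.hstack([cv2.resize(x,(400,400*x.shape[0]//x.shape[1]),interpolation=2)[:350] for x in(a,b)])
cv2.imwrite("pics/d.png",o);print(manip.get_state()["position"])
```

```text
[ 0.51675626 -0.00142842  0.14029383]
```

View pics/d.png

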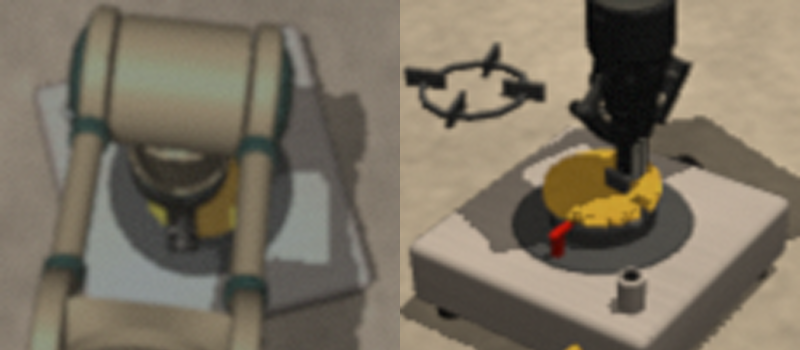

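The fin is now at scene-crop (622,180), with the fingers behind it, and it is turning as planned. I'll continue.

>>> drive_tool --rows '[[[0,0,-0.14],[0.29,0.22,0],0],[[0,0,-0.14],[0.32,0.18,0],0],[[0,0,-0.14],[0.34,0.13,0],0],[[0,0,-0.14],[0.35,0.08,0],0],[[0,0,-0.14],[0.36,0.03,0],0],[[0,0,-0.14],[0.36,-0.02,0],0],[[0,0,-0.14],[0.36,-0.07,0],0],[[0,0,0],[0,0,0],0]]'

```text
clock: 8.18
position: [0.5408, 0.0046, 0.1403]
ee_rot: [-0.001, 0.951, 0.308, 0.0]
contact_force: [-1.1, 1.5, 2.1]
width: -0.0002
gripper_force: 1.5
```

Run:
```python
from rig import manip, eyes
import cv2,numpy as np
b=cv2.cvtColor(eyes.get_image("scene"),cv2.COLOR_RGB2BGR)[160:230,215:295]
cv2.imwrite("pics/e.png",cv2.resize(b,None,fx=8,fy=8,interpolation=2))
```

```text
(no output)
```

View pics/e.png

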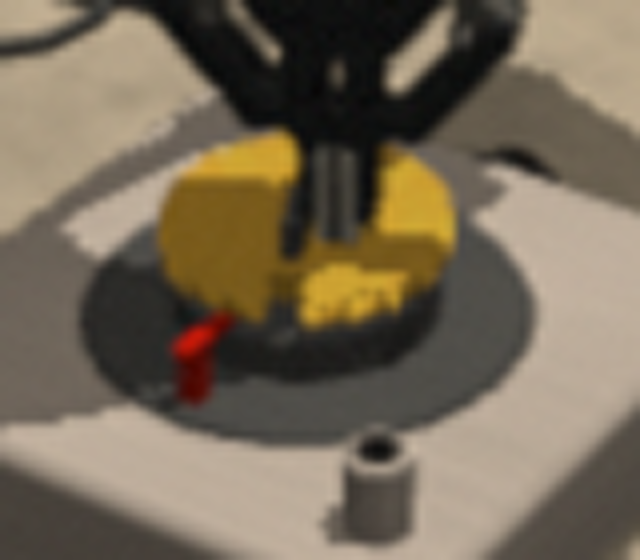

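The notch shows as a dark gap at crop (283,308), to the right of the pin, whose root is at (228,322). I'll estimate the remaining angle from these.

Run:
```python
from h import *
P=lambda f,r,z:(proj("scene",[C[0]+r*np.cos(f),C[1]+r*np.sin(f),z])-[215,160]+.5)*8-.5
for w in(.22,.24): print("pin tip top",w,P(w,.076,.109),"bottom",P(w,.076,.101),"root",P(w,.052,.109))
for f in(.45,.55,.65,.75): print(f,"mouth top",P(f,.052,.122),"bot",P(f,.052,.110),"inner top",P(f,.038,.122))
```

```text
pin tip top 0.22 [173.99795219 345.00142982] bottom [174.92358245 364.16714319] root [216.16377465 311.14432694]
pin tip top 0.24 [177.6153919  346.43662132] bottom [178.52737005 365.60872589] root [218.62195784 312.0980737 ]
0.45 mouth top [245.4246849  288.99299192] bot [246.38661201 317.91498401] inner top [261.3058575  267.23638391]
0.55 mouth top [259.83470532 291.64719399] bot [260.71319118 320.58969661] inner top [271.75002857 269.13768038]
0.65 mouth top [274.72264768 293.46292451] bot [275.51439073 322.4205961 ] inner top [282.53075097 270.43692053]
0.75 mouth top [289.92467391 294.41779212] bot [290.62741398 323.38513373] inner top [293.53238692 271.11891893]
```

>>> drive_tool --rows '[[[0,0,-0.123],[0.3,-0.1,0],0],[[0,0,-0.123],[0.29,-0.14,0],0],[[0,0,-0.123],[0.27,-0.17,0],0],[[0,0,0],[0,0,0],0],[[0,0,0],[-0.2,0.7,0],0],[[0,0,0],[-0.2,0.7,0],0],[[0,0,0],[0,0,3],0],[[0,0,0],[-3,-3,3],0]]'

```text
clock: 9.22
position: [0.517, -0.0156, 0.2007]
ee_rot: [0.0, 0.992, 0.129, 0.001]
contact_force: [-0.2, -0.8, 0.4]
width: -0.0003
gripper_force: 0.0
```

Run:
```python
from rig import manip, eyes
import cv2,numpy as np
b=cv2.cvtColor(eyes.get_image("scene"),cv2.COLOR_RGB2BGR)[160:230,215:295]
cv2.imwrite("pics/f.png",cv2.resize(b,None,fx=8,fy=8,interpolation=2));print(manip.get_state()["position"])
```

```text
[ 0.51349097 -0.0194196   0.20460132]
```

View pics/f.png

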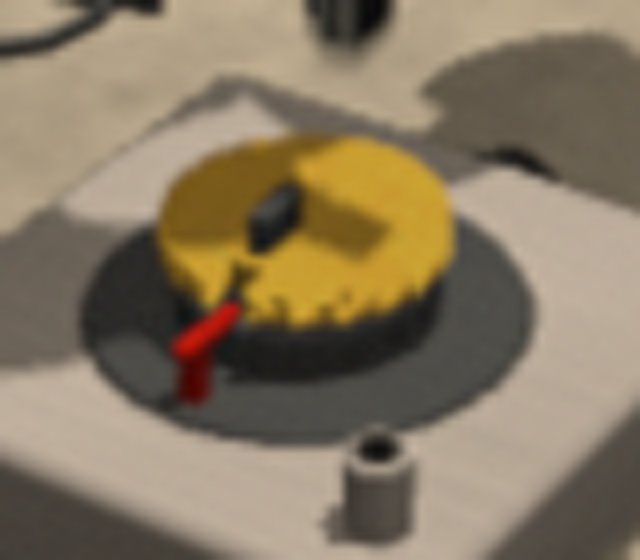

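The notch is at crop (237,278), apparently in line with the red pin (tip at 190,345; root at 235,310). I'll move the arm aside and measure the angle from the top view.

>>> drive_tool --rows '[[[0,0,0],[-1,4.5,1],0],[[0,0,0],[-1,4.5,0],0],[[0,0,0],[-1,4.5,0],0],[[0,0,0],[-1,4.5,0],0],[[0,0,0],[-1,4.5,0],0],[[0,0,0],[-1,4.5,0],0],[[0,0,0],[0,0,0],0]]'

```text
clock: 10.15
position: [0.4545, 0.2563, 0.2102]
ee_rot: [-0.0, 0.992, 0.13, 0.0]
contact_force: [0.2, -0.7, 0.2]
width: -0.0001
gripper_force: 0.0
```

Run:
```python
from h import *
from rig import manip
f=np.mean([eyes.get_image("top").astype(float) for _ in range(6)],0).astype(np.uint8)
b=cv2.cvtColor(f,cv2.COLOR_RGB2BGR)
cv2.imwrite("pics/top1.png",b)
cv2.imwrite("pics/g.png",cv2.resize(b[165:225,235:300],None,fx=9,fy=9,interpolation=2))
h=cv2.cvtColor(b,cv2.COLOR_BGR2HSV).astype(int)
sub=h[165:225,235:300];red=((sub[...,0]<8)|(sub[...,0]>172))&(sub[...,1]>120)
y,x=np.nonzero(red);print(len(x),x.mean()+235,y.mean()+165)
print(manip.get_state()["position"])
for w in(.13,.18,.23,.28,.33): print(w,[np.round((proj("top",[C[0]+r*np.cos(w),C[1]+r*np.sin(w),z])-[235,165]+.5)*9-.5,1) for r,z in((.076,.109),(.052,.122),(.038,.122),(.032,.138),(.006,.138))])
```

```text
22 262.1818181818182 177.36363636363637
[0.45588742 0.25245477 0.21032058]
0.13 [array([262.6,  66.9]), array([274.2, 126.2]), array([280.8, 166.6]), array([284.4, 173.4]), array([296.9, 250.1])]
0.18 [array([251.6,  68.9]), array([266.6, 127.5]), array([275.2, 167.6]), array([279.6, 174.3]), array([296. , 250.3])]
0.23 [array([240.7,  71.4]), array([259. , 129.2]), array([269.7, 168.8]), array([274.8, 175.4]), array([295.1, 250.5])]
0.28 [array([229.9,  74.4]), array([251.5, 131.3]), array([264.2, 170.4]), array([270.2, 176.7]), array([294.3, 250.7])]
0.33 [array([219.3,  77.9]), array([244.1, 133.8]), array([258.8, 172.2]), array([265.6, 178.2]), array([293.4, 251. ])]
```

View pics/g.png

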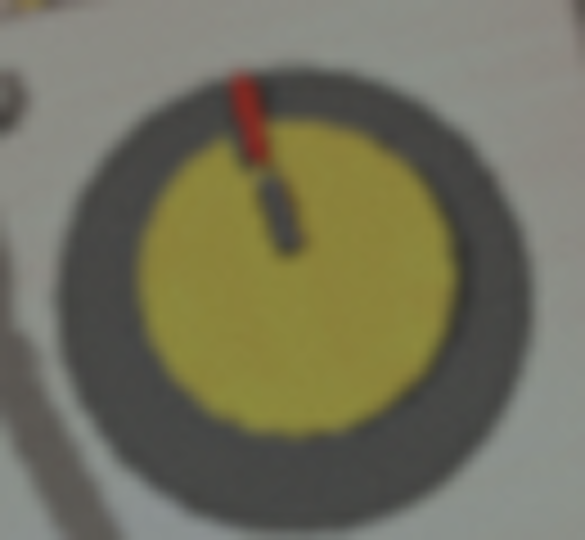

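The pin spans (240,72)–(260,160) and runs into the notch, with dark gap visible mainly on its left. The fin is at (272,178)–(290,250). I'll measure the centring numerically.

Run:
```python
from h import *
b=cv2.imread("pics/top1.png");h=cv2.cvtColor(b,cv2.COLOR_BGR2HSV)
k=((h[...,0]>20)&(h[...,0]<35)&(h[...,1]>90)).astype(np.uint8);k[:,:245]=0;k[:170]=0;k[220:]=0;k[:,295:]=0
c=max(cv2.findContours(k,0,1)[0],key=cv2.contourArea);el=cv2.fitEllipse(cv2.convexHull(c));C2=ray("top",el[0],.122);print(C2)
bf=b.astype(np.float32)
A=np.arange(-.2,.7,.02)
def samp(r,z):
    P=np.array([proj("top",[C2[0]+r*np.cos(w),C2[1]+r*np.sin(w),z]) for w in A],np.float32)
    return cv2.remap(bf,P[None,:,0],P[None,:,1],cv2.INTER_LINEAR)[0]
for r in(.040,.043,.046,.049):
    s=samp(r,.122);y=s[:,1];y=(y.max()-y)/(y.max()-y.min()) # green low = not yellow
    i=np.nonzero(y>.5)[0];print("notch",r,A[i[0]],A[i[-1]],"cen",(A*y**2).sum()/(y**2).sum())
for r in(.056,.062,.068,.073):
    s=samp(r,.109);q=np.clip(s[:,2]-s[:,1]-15,0,None);print("pin",r,(A*q).sum()/q.sum())
for r in(.012,.018,.025,.030):
    s=samp(r,.138);y=s[:,1];y=np.clip(np.median(y)-y-20,0,None);print("fin",r,(A*y).sum()/y.sum())
```

```text
[ 0.53399801 -0.02072188]
notch 0.04 0.1599999999999998 0.41999999999999965 cen 0.2831262412781632
notch 0.043 0.17999999999999977 0.41999999999999965 cen 0.2954165872666644
notch 0.046 0.17999999999999977 0.39999999999999963 cen 0.29271863612794363
notch 0.049 0.17999999999999977 0.39999999999999963 cen 0.2893837440139736
pin 0.056 0.23588277396454274
pin 0.062 0.23782666704117722
pin 0.068 0.23385531219247233
pin 0.073 0.23663047871074155
fin 0.012 nan
fin 0.018 nan
fin 0.025 0.2812826339199379
fin 0.03 0.2856630764365568<stdin>:16: RuntimeWarning: invalid value encountered in scalar divide
```

The notch is at 0.288 and the pin at 0.236, so it's about 2.7 mm off at the rim. I'll nudge it another 0.05 rad.

>>> drive_tool --rows '[[[0,0,-0.05],[1.5,-4,0],0],[[0,0,0],[1.5,-4,0],0],[[0,0,0],[1.5,-4,0],0],[[0,0,0],[1.5,-4,0],0],[[0,0,0],[1.5,-4,0],0],[[0,0,0],[1.6,-3.9,0],0],[[0,0,0],[0,0,0],0],[[0,0,0],[0,0,0],0]]'

```text
clock: 11.45
position: [0.5461, 0.014, 0.2102]
ee_rot: [-0.0, 0.995, 0.101, -0.0]
contact_force: [0.2, 0.6, 0.3]
width: -0.0003
gripper_force: 0.0
```

>>> drive_tool --rows '[[[0,0,0],[0,0,-2.5],0],[[0,0,0],[0,0,-2.5],0],[[0,0,0],[0,0,-2],0],[[0,0,0],[0,0,0],0],[[0,0,0],[0,0,0],0]]'

```text
clock: 12.08
position: [0.5469, 0.0151, 0.1412]
ee_rot: [0.0, 0.995, 0.103, 0.001]
contact_force: [0.1, -0.5, 0.3]
width: 0.0002
gripper_force: 0.0
```

>>> drive_tool --rows '[[[0,0,0],[0.1,-0.5,0],0],[[0,0,0],[0.1,-0.5,0],0],[[0,0,0],[0.1,-0.4,0],0],[[0,0,0],[0.02,-0.1,0],0],[[0,0,0],[0,0,0],0],[[0,0,0],[0,0,0],0]]'

```text
clock: 12.82
position: [0.55, -0.0003, 0.1405]
ee_rot: [-0.0, 0.995, 0.102, 0.0]
contact_force: [0.8, 2.2, 1.6]
width: 0.0
gripper_force: 1.3
```

>>> drive_tool --rows '[[[0,0,0],[0.01,-0.05,0],0],[[0,0,0],[0,0,0],0]]'

```text
clock: 13.08
position: [0.5502, -0.0007, 0.1405]
ee_rot: [-0.0, 0.995, 0.102, 0.0]
contact_force: [0.3, 2.8, 1.0]
width: -0.0001
gripper_force: 1.7
```

Run:
```python
from rig import manip
import numpy as np
s=manip.get_state();print(s["position"],s["contact_force"],2*np.arctan2(s["ee_rot"][2],s["ee_rot"][1]))
```

```text
[ 0.55019164 -0.00073232  0.14048972] [0.30893681 2.7812821  0.98578471] 0.2048380082826198
```

>>> drive_tool --rows '[[[0,0,0],[-0.1,0.5,0],0],[[0,0,0],[-0.2,1,0],0],[[0,0,0],[0,0,2.5],0],[[0,0,0],[0,0,3.5],0],[[0,0,0],[-1.5,6,0],0],[[0,0,0],[-1.5,6,0],0],[[0,0,0],[-1.5,6,0],0],[[0,0,0],[-1.5,6,0],0]]'

```text
clock: 14.08
position: [0.4858, 0.2557, 0.2002]
ee_rot: [0.0, 0.995, 0.102, 0.0]
contact_force: [0.2, 0.6, 0.3]
width: -0.0001
gripper_force: 0.0
```

```bash
cat > m.py <<'E'
from h import *
from rig import manip
b=np.mean([eyes.get_image("top").astype(float)[...,::-1] for _ in range(8)],0);cv2.imwrite("pics/top2.png",b)
h=cv2.cvtColor(b.astype(np.uint8),cv2.COLOR_BGR2HSV)
k=((h[...,0]>20)&(h[...,0]<35)&(h[...,1]>90)).astype(np.uint8);k[:,:245]=0;k[:170]=0;k[220:]=0;k[:,295:]=0
c=max(cv2.findContours(k,0,1)[0],key=cv2.contourArea);el=cv2.fitEllipse(cv2.convexHull(c));C2=ray("top",el[0],.122);print(C2)
bf=b.astype(np.float32);A=np.arange(-.2,.7,.02)
def samp(r,z):
    P=np.array([proj("top",[C2[0]+r*np.cos(w),C2[1]+r*np.sin(w),z]) for w in A],np.float32)
    return cv2.remap(bf,P[None,:,0],P[None,:,1],cv2.INTER_LINEAR)[0]
for r in(.040,.043,.046,.049):
    s=samp(r,.122);y=s[:,1];y=(y.max()-y)/(y.max()-y.min())
    i=np.nonzero(y>.5)[0];print("notch",r,A[i[0]],A[i[-1]],"cen",(A*y**2).sum()/(y**2).sum())
for r in(.056,.065,.073):
    s=samp(r,.109);q=np.clip(s[:,2]-s[:,1]-15,0,None);print("pin",r,(A*q).sum()/q.sum())
for r in(.025,.030):
    s=samp(r,.138);y=s[:,1];y=np.clip(np.median(y)-y-20,0,None);print("fin",r,(A*y).sum()/y.sum())
print(manip.get_state()["position"])
E
python3 m.py
```

```text
[ 0.53399047 -0.02073257]
notch 0.04 0.11999999999999983 0.3799999999999997 cen 0.2535799306968585
notch 0.043 0.13999999999999985 0.3799999999999997 cen 0.25945307779437843
notch 0.046 0.13999999999999985 0.3799999999999997 cen 0.2601456540055354
notch 0.049 0.1599999999999998 0.3599999999999997 cen 0.25901785434327057
pin 0.056 0.2334877721104249
pin 0.065 0.23703406523491397
pin 0.073 0.23653510024640584
fin 0.025 0.22326057683274333
fin 0.03 0.25962072681319226
[0.48725058 0.25260674 0.20021253][ WARN:0@6.815] global loadsave.cpp:1063 imwrite_ Unsupported depth image for selected encoder is fallbacked to CV_8U.
```

The error is now about 1.2 mm, within tolerance. Next I'll press on the flat of the cap, just behind the burner axis and clear of the fin.

>>> drive_tool --rows '[[[0,0,0],[0.5,-4,0],0],[[0,0,0],[0.5,-4,0],0],[[0,0,0],[0.5,-4,0],0],[[0,0,0],[0.5,-4,0],0],[[0,0,0],[0.5,-4,0],0],[[0,0,0],[0.6,-4,0],0],[[0,0,0],[0.6,-3.6,0],0],[[0,0,0],[0,0,0],0]]'

```text
clock: 15.48
position: [0.5242, -0.0258, 0.2003]
ee_rot: [0.001, 0.995, 0.099, 0.0]
contact_force: [0.4, 0.7, -0.2]
width: 0.0001
gripper_force: 0.0
```

>>> drive_tool --rows '[[[0,0,0],[0,0,-2],0],[[0,0,0],[0,0,-2],0],[[0,0,0],[0,0,-1.5],0],[[0,0,0],[0,0,-0.7],0],[[0,0,0],[0,0,-0.3],0],[[0,0,0],[0,0,0],0]]'

```text
clock: 16.23
position: [0.5241, -0.022, 0.1356]
ee_rot: [0.0, 0.995, 0.102, 0.0]
contact_force: [-0.1, 0.5, 0.6]
width: -0.0001
gripper_force: 0.0
```

>>> drive_tool --rows '[[[0,0,0],[0,0,-0.2],0],[[0,0,0],[0,0,-0.15],0],[[0,0,0],[0,0,-0.15],0],[[0,0,0],[0,0,-0.15],0],[[0,0,0],[0,0,0],0]]'

```text
clock: 16.85
position: [0.5242, -0.022, 0.1289]
ee_rot: [0.0, 0.995, 0.102, 0.0]
contact_force: [0.8, 0.1, 2.9]
width: 0.0001
gripper_force: 1.2
```

>>> drive_tool --rows '[[[0,0,0],[0,0,-0.15],0],[[0,0,0],[0,0,-0.15],0],[[0,0,0],[0,0,0],0]]'

```text
clock: 17.23
position: [0.5242, -0.022, 0.1257]
ee_rot: [0.0, 0.995, 0.102, 0.0]
contact_force: [1.9, 0.2, 0.8]
width: -0.0002
gripper_force: 0.8
```

It's moving down smoothly and is already past the pin's stop. I'll continue to the bottom.

>>> drive_tool --rows '[[[0,0,0],[0,0,-0.15],0],[[0,0,0],[0,0,-0.1],0],[[0,0,0],[0,0,0],0]]'

```text
clock: 17.6
position: [0.5241, -0.022, 0.1233]
ee_rot: [0.0, 0.995, 0.102, 0.0]
contact_force: [0.7, 1.5, 1.8]
width: 0.0003
gripper_force: 1.0
```

>>> drive_tool --rows '[[[0,0,0],[0,0,-0.1],0],[[0,0,0],[0,0,0],0]]'

```text
clock: 17.85
position: [0.5241, -0.0221, 0.123]
ee_rot: [0.0, 0.995, 0.102, 0.0]
contact_force: [1.1, 0.5, 5.8]
width: -0.0002
gripper_force: 3.1
```

>>> drive_tool --rows '[[[0,0,0],[0,0,-0.1],0],[[0,0,0],[0,0,0],0]]'

```text
clock: 18.1
position: [0.5241, -0.022, 0.1228]
ee_rot: [0.0, 0.995, 0.102, 0.001]
contact_force: [-0.7, 0.9, 10.9]
width: 0.0001
gripper_force: 5.9
```

>>> drive_tool --rows '[[[0,0,0],[0,0,-0.05],0],[[0,0,0],[0,0,0],0]]'

```text
clock: 18.35
position: [0.5241, -0.022, 0.1228]
ee_rot: [0.0, 0.995, 0.102, 0.001]
contact_force: [-1.7, 0.6, 14.0]
width: -0.0001
gripper_force: 7.3
```

It's on the hard stop at home: TCP z is 0.1228 and the force is up to 14 N. I'll lift straight up and clear off.

>>> drive_tool --rows '[[[0,0,0],[0,0,0.3],0],[[0,0,0],[0,0,1.5],0],[[0,0,0],[0,0,3],0],[[0,0,0],[0,0,4],0],[[0,0,0],[-1.5,6,0],0],[[0,0,0],[-1.5,6,0],0],[[0,0,0],[-1.5,6,0],0],[[0,0,0],[-1.5,6,0],0]]'

```text
clock: 19.35
position: [0.4629, 0.2195, 0.2092]
ee_rot: [0.0, 0.995, 0.102, -0.0]
contact_force: [0.9, 0.6, 0.4]
width: -0.0001
gripper_force: 0.0
```

>>> drive_tool --rows '[[[0,0,0],[0,0,0],0],[[0,0,0],[0,0,0],0]]'

```text
clock: 19.6
position: [0.4636, 0.2177, 0.2089]
ee_rot: [0.001, 0.995, 0.103, -0.0]
contact_force: [0.1, -0.7, -0.1]
width: 0.0
gripper_force: 0.0
```

Run:
```python
from rig import manip, eyes
import cv2,numpy as np
a=cv2.cvtColor(eyes.get_image("top"),cv2.COLOR_RGB2BGR)[145:250,210:325]; b=cv2.cvtColor(eyes.get_image("scene"),cv2.COLOR_RGB2BGR)[150:255,190:305]
cv2.imwrite("pics/z.png",np.hstack([cv2.resize(x,(400,365),interpolation=2) for x in(a,b)]))
```

```text
(no output)
```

View pics/z.png

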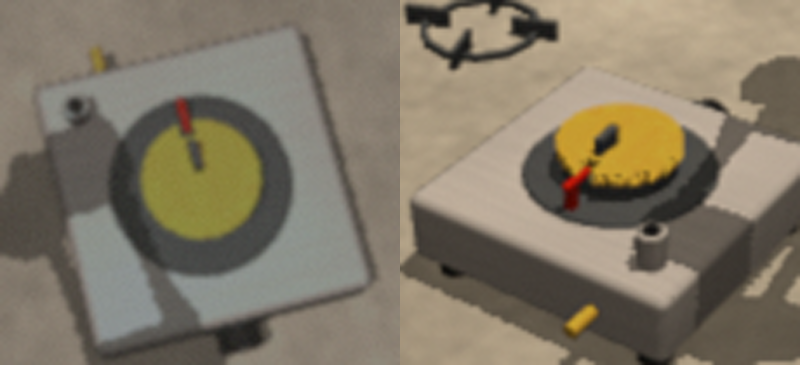

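The cap sits low, with the pin in the notch at (185,118) in the top crop and (580,178) in the scene crop. The socket is undisturbed.

```bash
python3 -c "
from rig import job
print(job.sign_off())"
```

```text
the job is handed in; nothing more can be done
None
```

The job is handed in: the cap was turned until its notch stood over the red pin, then pressed down to its stop, and the hand moved clear; the socket and other loose things weren't touched.

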